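# Show a flow-cell cartridge to the inspection camera

### The job

Fold both flaps of the small carton well back past upright, then lift out the flow-cell cartridge with the green grip and hold it up in the air in front of the inspection camera: its window squarely facing the lens, centred, grip end up, with the window 16 cm from the lens. Finish while still holding it there, still; the other two cartridges stay in their slots, and do not shift the camera, the bottle or the tip box.

Things in the scene. Friction and masses are not known exactly. Their poses are not given: they have to be found in the camera images.
- carton: Brown carton fixed to the bench, outside 192 (x) x 150 (y) x 105 mm high, walls 4 mm. Origin: centre of its underside, z up. Dark foam inside, top at 40 mm, has three 20 x 82 mm slots at x = -55, 0, +55 mm, y = 0, slot floor at 6 mm. A cartridge stands in each, in any order, axes along the carton's, window towards +x, its top at z = 101 mm.
- flap_left (a joint): Angle of the flap on the carton's +y wall. 0 flat over the carton, 1.57 upright, 2.6 its limit, folded far back outwards. Cardboard, 4 mm thick, 184 mm along the hinge, reaching 65 mm from it, blue stripe near the free edge. Starts half up (0.6 to 0.95); stiff crease, stays where left; under 2 N at the free edge moves it.
- flap_right (a joint): The same for the mirror-image flap on the carton's -y wall: 0 flat, 1.57 upright, 2.6 limit. At the start a gap of 38 mm or more lies between the two flaps' free edges, along the carton's middle.
- flap_left_hinge (a point): Middle of the left flap's hinge line, which runs along the carton's x axis, at y = +73, z = 107 mm in the carton's frame.
- flap_right_hinge (a point): Middle of the right flap's hinge line, at y = -73, z = 107 mm in the carton's frame.
- flap_left_edge (a point): Middle of the left flap's free edge, 65 mm from its hinge.
- flap_right_edge (a point): Middle of the right flap's free edge, 65 mm from its hinge.
- green_cart: The wanted cartridge: upright white plate 16 (x, thickness) x 76 (y) x 73 mm (z), with a green grip block on top, 14 (x) x 44 (y) mm, from z = 73 to 95 mm. Origin: centre of its underside; z up through the grip; x points out of the face with the window. About 0.08 kg. Grip it across its thickness (along x), e.g. at z = 84 mm.
- green_cart_window (a point): Centre of the green cartridge's window: blue-grey glass in a black frame (50 x 36 mm) on its +x face, at x = 8, y = 0, z = 38 mm in the cartridge's frame. The opposite face bears only a paper label.
- blue_cart: Cartridge of the same shape and size with a blue grip, in another slot; stays there.
- yellow_cart: Cartridge of the same shape and size with a yellow grip, in another slot; stays there.
- camera: Inspection camera: white box, black 36 mm lens barrel, blue ring, on a column (20 mm diameter, 414 mm high) 75 mm behind the lens. Origin: centre of the lens front, 265 to 315 mm above the bench. It looks along its own -x, 25 degrees below level, roughly towards the robot; y level, z upward. A cartridge shown squarely has its x, y, z axes parallel to the camera's.
- focus (a point): Point in the air where the window's centre belongs: on the camera's optical axis 160 mm in front of the lens (x = -160 mm in the camera's frame).
- bottle: Glass bottle with a blue cap, 60 mm diameter, 115 mm high; bystander. Origin: centre of its underside.
- tip_box: Green pipette-tip box with pale lid, 85 x 122 x 67 mm high; bystander. Origin: centre of its underside.

How it is judged:
By the outcome, as a careful person would: the job done as asked, in the order asked, and still so for the second after the job is handed in, while the arm keeps its last pose, push and grip.
It also fails if it takes over 51 s, if anything falls off the work surface, if the arm or the gripper's body presses on something with over 40 N, if the wrist force passes 120 N, or if a joint passes its speed limit or range.

### The arm

A 6-joint arm with a two-finger parallel gripper is mounted at the origin on the work surface. World frame = base frame: x ahead of the robot, y to its left, z up, the work surface at z = 0. Lengths are in mm, angles in rad, forces in N, time in s.
With the tool pointing down it reaches from about 300 to 775 mm from the base axis. Payload 14.6 kg.
Tool frame: the origin (TCP) lies midway between the tips of the shut fingers; the grasp point (between the pads) lies 19 mm behind it; z points along the fingers, y is the direction in which the jaws open and shut (so a half turn about z gives the same grasp; the last joint's range is limited). The gripper opens to 94 mm and grips with 3 to 60 N. Pads are 16 mm wide; open, the fingers measure 119 mm over their backs; the gripper's body (75 mm by 177 mm) begins 78 mm behind the grasp point.
Start: joints at [1.131, 0.3, 1.521, -0, 1.321, -0.067], TCP at [200.32, 512.212, 205.446] pointing down, gripper open.
Joint ranges: [-3.03, 3.03], [-0.79, 2.21], [0.23, 2.52], [-1.04, 4.18], [0, 3.07], [-2.55, 2.55]. Speed limits (rad/s): [2.22, 2.22, 2.57, 3.14, 3.14, 3.14].

### API

Orientations are given as [roll, pitch, yaw] about the fixed x, y, z axes, in that order (R = Rz(yaw) Ry(pitch) Rx(roll)).
In Python, from cell import read_state, camera, get_calibration, sign_off gives the robot as it stands.
- The arm moves only by the tool carry_out, never from a script. Its argument "series" is a list of rows, each an object with "delta_pos": the shift along the world's x, y, z in mm, a list of three; "turn": the turn, a rotation vector about the world's x, y, z in rad, a list of three; "hand": the opening, from 0 (shut) to 1 (fully open). A call has 1 to 8 rows; each row is the pose to reach, as a shift and turn from the pose commanded when the call began; what a row does not reach only later rows make up. A row lasts 1/8 s, in which the tool goes at most 62.5 mm and 10.7 degrees, less where a joint would pass 70% of its speed; a pose out of reach is approached as far as the arm can. A call with a gripper value outside its range is refused whole. The fingers move at their own pace and stop on an object; "squeeze" is the grip in N (left out, the last holds). Time passes only in rows, so rows that repeat a pose let the fingers close. It gives the time, the measured TCP pose, the force and the opening at its end, in the units of the state.
- read_state(): the state, without advancing time (a new reading comes with each control period).
- camera(name): name is "scene" or "top" or "wrist"; returns the picture (420x560x3 uint8, red, green, blue); there is no depth.
- get_calibration(name): a dict with "intrinsics" (3x3 intrinsics, pixels), "k1" (the pictures are not rectified: a ray, as slopes to the right and down, at radius r is drawn at 1 + k1 r^2 times it, then the intrinsics apply), "pose" (4x4, takes a point from camera to world coordinates). Camera axes: x right, y down, z forward; pixel columns grow to the right and rows downward; lengths in mm; the calibration is good to about 2 mm. A picture is of the moment at which its call begins: read the wrist's pose just before it. get_calibration takes no time and is no camera call; for the wrist camera it gives the pose at the moment of the call.
- sign_off(): hands the job in, once; it reports no verdict.
The state is a dict: "clock": time; "joints": joint angles; "qd": joint speeds; "effort": joint torques, N m; "eef_pos": TCP position; "eef_rot": TCP orientation; "wrist_force": force on the tool from outside, world axes, zero at the start; "moment": the same for the moment, N m; "finger_gap": finger opening in mm.
Only numpy, scipy, OpenCV 4.12 (cv2) and the standard library are available. Lean on these libraries where they do the work, as an engineer would, in place of code of your own. Each camera call takes 0.05 s, during which the arm holds its last target.

## Working session

There is one attempt and no reset: what is moved stays moved. The work goes in short steps, Python scripts to look and compute and a tool call to move; the robot and the scene stay as the last step left them, time stands still between calls to the robot, and variables do not carry over. Pictures are saved under pics/ and viewed, and the job is handed in when it is done.

Besides the shell and the picture viewer there is one more tool, called after "Call:" in YAML: its name, and indented under it one key for each argument. carry_out: Moves the arm, as the interface text tells. Its arguments: {"type":"object","properties":{"series":{"type":"array"},"squeeze":{"type":"number"}},"required":["series"]}

```bash
ls; mkdir -p pics
cat > h.py <<'E'
import numpy as np, cv2
from cell import read_state, camera, get_calibration
def snap(n,fn):
    c=get_calibration(n); im=camera(n); cv2.imwrite('pics/'+fn,cv2.cvtColor(im,cv2.COLOR_RGB2BGR)); return im,c
def dist(c): return np.array([c['k1'],0,0,0,0],float)
def ray(c,uv):
    p=cv2.undistortPoints(np.array(uv,float).reshape(-1,1,2),np.array(c['intrinsics'],float),dist(c)).reshape(-1,2)
    T=np.array(c['pose']); d=np.c_[p,np.ones(len(p))]@T[:3,:3].T
    return T[:3,3],d/np.linalg.norm(d,axis=1)[:,None]
def onz(c,uv,z):
    o,d=ray(c,uv); return o+d*((z-o[2])/d[:,2])[:,None]
def proj(c,P):
    T=np.linalg.inv(np.array(c['pose'])); 
    return cv2.projectPoints(np.array(P,float).reshape(-1,1,3),cv2.Rodrigues(T[:3,:3])[0],T[:3,3],np.array(c['intrinsics'],float),dist(c))[0].reshape(-1,2)
def tri(rays):
    A=0;b=0
    for o,d in rays:
        M=np.eye(3)-np.outer(d,d);A=A+M;b=b+M@o
    x=np.linalg.solve(A,b); return x,[np.linalg.norm((np.eye(3)-np.outer(d,d))@(x-o)) for o,d in rays]
E
python3 - <<'E'
from h import *
print(read_state())
for n in ['scene','top','wrist']:
    im,c=snap(n,n+'0.png'); print(n,np.round(c['pose'],3),c['intrinsics'],c['k1'])
E
```

```text
pics
{'clock': 0.0, 'joints': array([ 1.13141946e+00,  3.00505284e-01,  1.52158116e+00,  2.22987097e-05,
        1.32069687e+00, -6.65852994e-02]), 'qd': array([ 0.00056042, -0.00040542,  0.00202877,  0.00041711,  0.00054843,
       -0.00075332]), 'effort': array([ 1.69344908e-04, -5.31822038e+01, -3.52738917e+01,  7.08097452e-02,
        2.45916046e-02, -9.64189940e-05]), 'eef_pos': array([200.19699517, 511.98872496, 204.86754857]), 'eef_rot': array([-3.14040608e+00, -1.00771839e-04,  2.76879549e+00]), 'wrist_force': array([ 0.76856032, -0.16009039, -0.12623909]), 'moment': array([-0.0575062 , -0.04589401,  0.03340058]), 'finger_gap': 93.85923315494507}
scene [[ 1.660000e-01  7.860000e-01 -5.960000e-01  1.167715e+03]
 [ 9.860000e-01 -1.320000e-01  1.000000e-01 -1.283230e+02]
 [-0.000000e+00 -6.040000e-01 -7.970000e-01  9.515150e+02]
 [ 0.000000e+00  0.000000e+00  0.000000e+00  1.000000e+00]] [[418.56562649   0.         280.76616798]
 [  0.         418.56562649 204.5509038 ]
 [  0.           0.           1.        ]] -0.03858228369885621
top [[ 1.300000e-02 -9.930000e-01  1.160000e-01  4.351370e+02]
 [-1.000000e+00 -1.300000e-02  5.000000e-03 -4.554100e+01]
 [-3.000000e-03 -1.160000e-01 -9.930000e-01  1.419318e+03]
 [ 0.000000e+00  0.000000e+00  0.000000e+00  1.000000e+00]] [[537.48792373   0.         285.82206264]
 [  0.         537.48792373 202.43381374]
 [  0.           0.           1.        ]] -0.02539647054029458
wrist [[ 3.66000e-01  8.99000e-01  2.42000e-01  1.30570e+02]
 [ 9.31000e-01 -3.53000e-01 -9.60000e-02  5.40147e+02]
 [-1.00000e-03  2.60000e-01 -9.66000e-01  3.85058e+02]
 [ 0.00000e+00  0.00000e+00  0.00000e+00  1.00000e+00]] [[305.44680737   0.         277.48737785]
 [  0.         305.44680737 211.87014094]
 [  0.           0.           1.        ]] -0.04856259822233556
```

View pics/scene0.png

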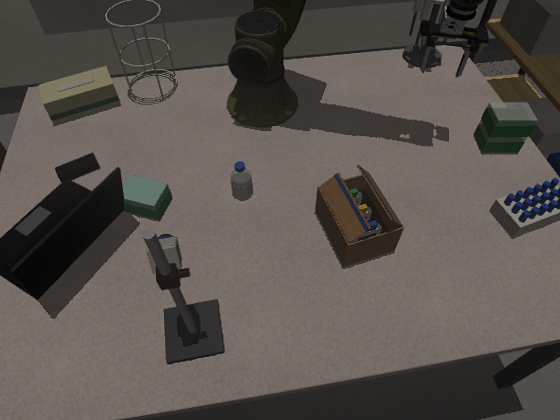

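View pics/top0.png

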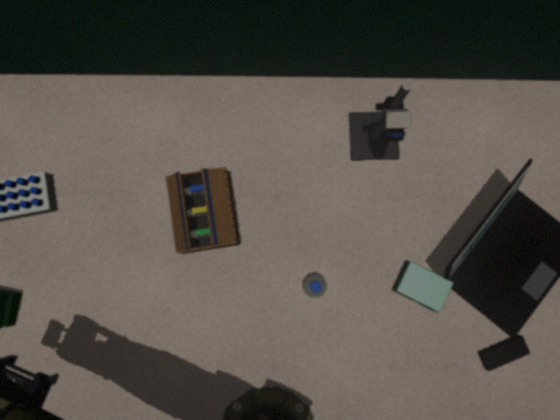

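View pics/wrist0.png

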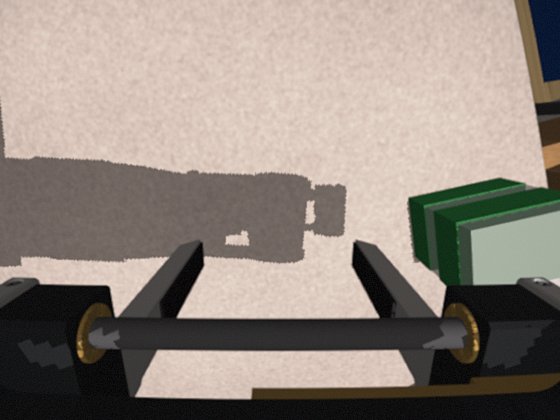

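Run:
```python
import cv2
a=cv2.imread('pics/scene0.png')[160:270,300:415];b=cv2.imread('pics/top0.png')[160:260,155:250]
cv2.imwrite('pics/za.png',cv2.resize(a,None,fx=5,fy=5,interpolation=2));cv2.imwrite('pics/zb.png',cv2.resize(b,None,fx=6,fy=6,interpolation=2))
a=cv2.imread('pics/scene0.png')[220:370,130:240];b=cv2.imread('pics/top0.png')[70:170,335:425]
cv2.imwrite('pics/zc.png',cv2.resize(a,None,fx=4,fy=4,interpolation=2));cv2.imwrite('pics/zd.png',cv2.resize(b,None,fx=6,fy=6,interpolation=2))
```

```text
(no output)
```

View pics/za.png

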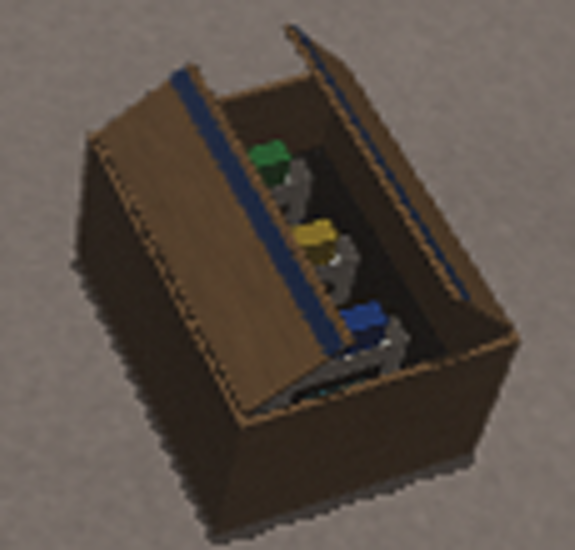

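View pics/zb.png

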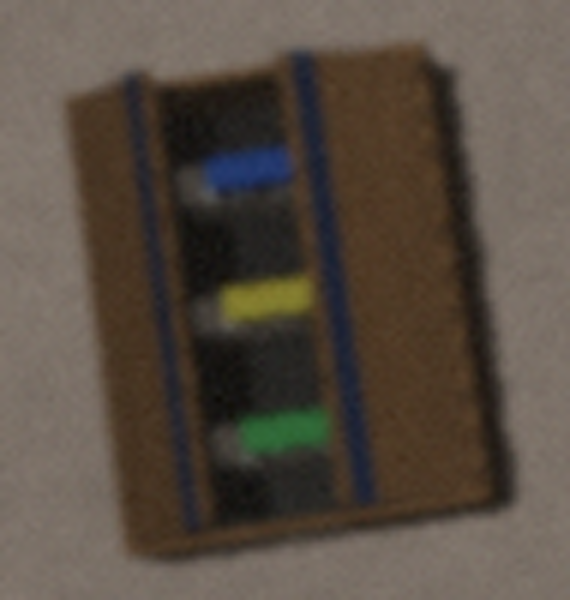

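View pics/zc.png

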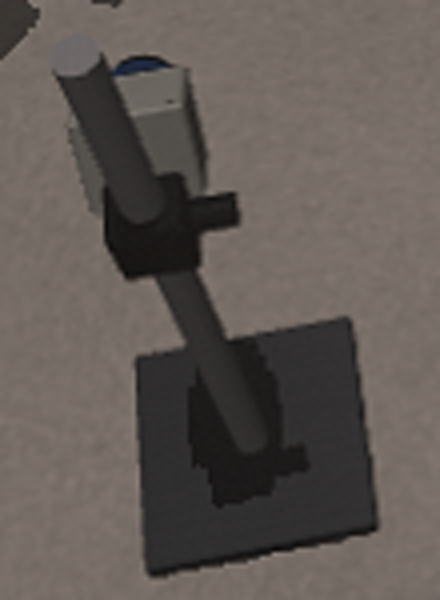

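View pics/zd.png

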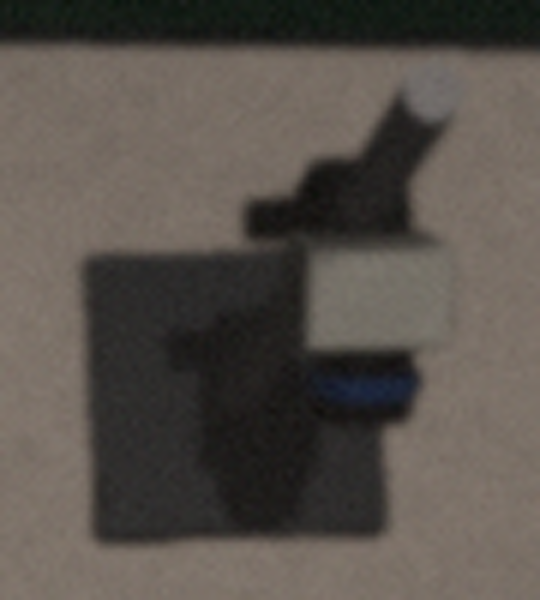

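Run:
```python
from h import *
ct=get_calibration('top');cs=get_calibration('scene')
z=lambda p,o,s:[(a/s+o[0],b/s+o[1]) for a,b in p]
T=z([(70,100),(130,555),(425,45),(503,505)],(155,160),6)
P=onz(ct,T,105);print(P.round(1)); print('sides',[np.linalg.norm(P[a]-P[b]).round(1) for a,b in((0,1),(2,3),(0,2),(1,3))])
# scene: corners at rim z=105: near-left(93,135) far ... 
S=z([(93,137),(243,420),(516,342)],(300,160),5)
print('scene rim',onz(cs,S,105).round(1))
S=z([(75,265),(213,540),(475,460)],(300,160),5);print('scene base',onz(cs,S,0).round(1))
# stripe/free edges: triangulate left/right flap edges ends
L=z([(140,75),(205,525)],(155,160),6);
# column top
print('col top',onz(ct,z([(433,90)],(335,70),6),414).round(1),onz(cs,z([(77,55)],(130,220),4),414).round(1))
# base plate
print('plate',onz(ct,z([(85,255),(385,250),(97,540),(385,537)],(335,70),6),8).round(1))
print('plate s',onz(cs,z([(137,355),(348,320),(377,530),(148,573)],(130,220),4),8).round(1))
# blue ring
a,b=ray(ct,z([(362,385)],(335,70),6)),ray(cs,z([(140,65)],(130,220),4))
print('ring',tri([(a[0],a[1][0]),(b[0],b[1][0])]))
# box top corners
print('box',onz(ct,z([(308,245),(455,245),(305,350),(450,348)],(335,70),6),320).round(1))
```

```text
[[649.8 257.  105. ]
 [462.8 225.2 105. ]
 [674.6 110.6 105. ]
 [485.2  73.9 105. ]]
sides [np.float64(189.7), np.float64(193.0), np.float64(148.5), np.float64(153.0)]
scene rim [[495.1  84.8 105. ]
 [676.8 116.9 105. ]
 [655.9 260.3 105. ]]
scene base [[501.1  80.8   0. ]
 [683.3 113.3  -0. ]
 [660.4 261.7   0. ]]
col top [[ 784.9 -272.8  414. ]] [[ 787.5 -269.7  414. ]]
plate [[ 847.1 -206.7    8. ]
 [ 851.3 -341.8    8. ]
 [ 716.8 -211.9    8. ]
 [ 719.9 -340.1    8. ]]
plate s [[ 723.9 -336.7    8. ]
 [ 721.9 -210.2    8. ]
 [ 851.2 -204.     8. ]
 [ 854.6 -331.4    8. ]]
ring (array([ 716.1363676 , -271.47660103,  298.3526285 ]), [np.float64(0.5375673667906529), np.float64(0.5375673667906561)])
box [[ 760.7 -249.3  320. ]
 [ 761.4 -300.9  320. ]
 [ 723.  -247.9  320. ]
 [ 724.4 -298.6  320. ]]
```

Call:
carry_out:
  series:
    - {"delta_pos": [368,-420,45],"turn": [0,0,-1.03],"hand": 0}
    - {"delta_pos": [368,-420,45],"turn": [0,0,-1.03],"hand": 0}
    - {"delta_pos": [368,-420,45],"turn": [0,0,-1.03],"hand": 0}
    - {"delta_pos": [368,-420,45],"turn": [0,0,-1.03],"hand": 0}
    - {"delta_pos": [368,-420,45],"turn": [0,0,-1.03],"hand": 0}
    - {"delta_pos": [368,-420,45],"turn": [0,0,-1.03],"hand": 0}
    - {"delta_pos": [368,-420,45],"turn": [0,0,-1.03],"hand": 0}
    - {"delta_pos": [368,-420,45],"turn": [0,0,-1.03],"hand": 0}

```text
clock: 1.15
eef_pos: [529.8, 135.6, 245.7]
eef_rot: [-3.142, -0.0, 1.739]
wrist_force: [1.2, 1.2, 0.6]
finger_gap: 17.3
```

Call:
carry_out:
  series:
    - {"delta_pos": [30,-40,5],"turn": [0,0,0],"hand": 0}
    - {"delta_pos": [30,-40,5],"turn": [0,0,0],"hand": 0}
    - {"delta_pos": [30,-40,5],"turn": [0,0,0],"hand": 0}

```text
clock: 1.52
eef_pos: [558.4, 97.7, 250.2]
eef_rot: [-3.141, -0.0, 1.739]
wrist_force: [0.5, 0.1, 0.3]
finger_gap: 0.4
```

Run:
```python
from h import *
s=read_state();print(s['eef_pos'],s['eef_rot'],s['joints'].round(3))
im,c=snap('wrist','w1.png');np.save('w1.npy',c,allow_pickle=True);print(np.round(c['pose'],3))
```

```text
[558.35719309  97.72000644 250.2136343 ] [-3.14078642e+00 -2.12319124e-04  1.73869364e+00] [ 0.109  0.309  1.406  0.     1.428 -0.059]
[[ 9.86000e-01  1.60000e-01  4.20000e-02  5.46531e+02]
 [ 1.66000e-01 -9.52000e-01 -2.57000e-01  1.72675e+02]
 [-1.00000e-03  2.60000e-01 -9.66000e-01  4.30350e+02]
 [ 0.00000e+00  0.00000e+00  0.00000e+00  1.00000e+00]]
```

View pics/w1.png

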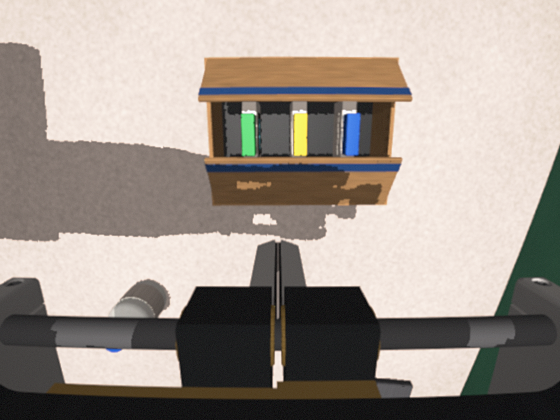

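Run:
```python
from h import *
im=cv2.cvtColor(cv2.imread('pics/w1.png'),cv2.COLOR_BGR2RGB);c=np.load('w1.npy',allow_pickle=True).item()
H=onz(c,[(206,58),(397,58),(213,205),(388,205)],107);print('hinge',H.round(1),[np.linalg.norm(H[a]-H[b]).round(1) for a,b in((0,1),(2,3),(0,2),(1,3))],H.mean(0))
print('yaw',np.arctan2(*(H[1]-H[0])[1::-1]),np.arctan2(*(H[3]-H[2])[1::-1]))
hsv=cv2.cvtColor(im,cv2.COLOR_RGB2HSV)
def top(lo,hi):
    m=cv2.inRange(hsv,lo,hi);m[:95]=0;m[165:]=0
    n,l,s,ce=cv2.connectedComponentsWithStats(m);k=1+s[1:,4].argmax();r=cv2.minAreaRect(np.argwhere(l==k)[:,::-1].astype(np.float32));print(s[k],ce[k],r);return s[k]
for n,lo,hi in(('g',(50,120,60),(75,255,255)),('y',(22,120,80),(35,255,255)),('b',(105,120,80),(125,255,255))):
    s=top(lo,hi); x,y,w,h=s[:4]
    print(n,onz(c,[(x,y),(x+w,y),(x,y+h),(x+w,y+h)],101).round(1))
z=cv2.resize(cv2.imread('pics/w1.png')[50:215,190:420],None,fx=3.4,fy=3.4,interpolation=2);cv2.imwrite('pics/w1z.png',z)
```

```text
hinge [[465.9 228.9 107. ]
 [650.6 260.6 107. ]
 [490.   82.7 107. ]
 [679.  114.5 107. ]] [np.float64(187.4), np.float64(191.6), np.float64(148.2), np.float64(148.9)] [571.38033174 171.66123192 107.        ]
yaw 0.17009908600387239 0.16675188428922497
[241 114  15  42 566] [247.83568905 134.42756184] ((248.0, 134.5), (13.999998092651367, 40.99999237060547), 0.0)
g [[506.5 182.1 101. ]
 [521.8 184.7 101. ]
 [512.4 139.5 101. ]
 [528.2 142.1 101. ]]
[294 113  14  43 562] [300.22064057 134.09964413] ((300.5, 134.0), (42.0, 13.0), 90.0)
y [[560.3 192.1 101. ]
 [574.6 194.6 101. ]
 [568.2 148.8 101. ]
 [582.9 151.3 101. ]]
[344 112  17  44 611] [352.12929624 134.06219313] ((351.9461669921875, 133.46922302246094), (14.699555397033691, 43.54396438598633), 3.1798300743103027)
b [[611.1 201.9 101. ]
 [628.5 204.9 101. ]
 [620.8 157.8 101. ]
 [638.8 160.9 101. ]]
```

View pics/w1z.png

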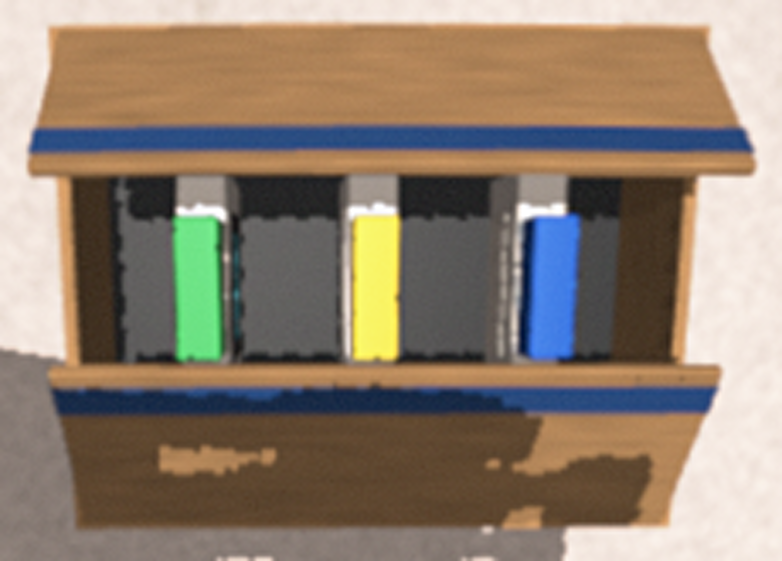

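Run:
```python
from h import *
from scipy.optimize import brentq
c=np.load('w1.npy',allow_pickle=True).item()
C=np.array([571.5,171.7,0]);ya=.168;R=np.array([[np.cos(ya),-np.sin(ya),0],[np.sin(ya),np.cos(ya),0],[0,0,1]])
W=lambda p:C+R@np.array(p,float)
def edge(s,t): return W([0,s*(73-65*np.cos(t)),107+65*np.sin(t)])
for s,row in((1,101.),(-1,157.5)):
    ts=np.linspace(.4,1.2,9);print(s,[(round(t,2),round(proj(c,edge(s,t))[0,1],1),round(proj(c,edge(s,t))[0,0],1)) for t in ts])
for s in(1,-1):
    for t in (.6,.7,.8,.9,.95): 
        a=[proj(c,W([x,s*(73-65*np.cos(t)),107+65*np.sin(t)]))[0].round(1) for x in(-92,92)];print(s,t,a)
```

```text
1 [(np.float64(0.4), np.float64(121.1), np.float64(303.7)), (np.float64(0.5), np.float64(117.7), np.float64(304.3)), (np.float64(0.6), np.float64(113.6), np.float64(304.9)), (np.float64(0.7), np.float64(108.6), np.float64(305.5)), (np.float64(0.8), np.float64(102.9), np.float64(306.1)), (np.float64(0.9), np.float64(96.4), np.float64(306.6)), (np.float64(1.0), np.float64(89.2), np.float64(307.2)), (np.float64(1.1), np.float64(81.4), np.float64(307.7)), (np.float64(1.2), np.float64(73.1), np.float64(308.1))]
-1 [(np.float64(0.4), np.float64(149.4), np.float64(303.2)), (np.float64(0.5), np.float64(152.8), np.float64(303.7)), (np.float64(0.6), np.float64(157.0), np.float64(304.1)), (np.float64(0.7), np.float64(161.8), np.float64(304.5)), (np.float64(0.8), np.float64(167.2), np.float64(304.8)), (np.float64(0.9), np.float64(173.3), np.float64(305.1)), (np.float64(1.0), np.float64(179.8), np.float64(305.4)), (np.float64(1.1), np.float64(186.7), np.float64(305.5)), (np.float64(1.2), np.float64(193.9), np.float64(305.7))]
1 0.6 [array([202.8, 114. ]), array([406.2, 114.2])]
1 0.7 [array([201.1, 109.1]), array([408.9, 109.4])]
1 0.8 [array([199.5, 103.4]), array([411.7, 103.7])]
1 0.9 [array([197.9,  96.9]), array([414.3,  97.3])]
1 0.95 [array([197.1,  93.4]), array([415.6,  93.9])]
-1 0.6 [array([205.2, 157.2]), array([402.2, 157.2])]
-1 0.7 [array([204.2, 162.1]), array([404., 162.])]
-1 0.8 [array([203.2, 167.5]), array([405.6, 167.5])]
-1 0.9 [array([202.5, 173.5]), array([406.9, 173.5])]
-1 0.95 [array([202.1, 176.7]), array([407.5, 176.6])]
```

Call:
carry_out:
  series:
    - {"delta_pos": [12,79,-40],"turn": [0,0,0],"hand": 0}
    - {"delta_pos": [12,79,-40],"turn": [0,0,0],"hand": 0}
    - {"delta_pos": [12,79,-40],"turn": [0,0,0],"hand": 0}
    - {"delta_pos": [12,79,-40],"turn": [0,0,0],"hand": 0}

```text
clock: 2.08
eef_pos: [570.5, 176.4, 211.3]
eef_rot: [3.141, 0.0, 1.74]
wrist_force: [-0.3, -0.1, -0.6]
finger_gap: 0.6
```

Call:
carry_out:
  series:
    - {"delta_pos": [0,0,-42],"turn": [0,0,0],"hand": 0}
    - {"delta_pos": [0,0,-83],"turn": [0,0,0],"hand": 0}
    - {"delta_pos": [0,0,-83],"turn": [0,0,0],"hand": 0}
    - {"delta_pos": [-3,18,-83],"turn": [0,0,0],"hand": 0}
    - {"delta_pos": [-6,36,-83],"turn": [0,0,0],"hand": 0}
    - {"delta_pos": [-9,54,-83],"turn": [0,0,0],"hand": 0}
    - {"delta_pos": [-12,70,-83],"turn": [0,0,0],"hand": 0}
    - {"delta_pos": [-14,83,-83],"turn": [0,0,0],"hand": 0}

```text
clock: 3.08
eef_pos: [556.4, 260.7, 127.6]
eef_rot: [-3.141, 0.0, 1.739]
wrist_force: [0.2, -1.1, 0.9]
finger_gap: 0.6
```

Run:
```python
from h import *
s=read_state();print(s['eef_pos'],s['wrist_force'])
im,c=snap('wrist','w2.png');np.save('w2.npy',c,allow_pickle=True)
im,c=snap('scene','s2.png')
cv2.imwrite('pics/s2z.png',cv2.resize(cv2.imread('pics/s2.png')[100:280,260:440],None,fx=3.2,fy=3.2,interpolation=2))
```

```text
[556.38606509 260.65732822 127.62345997] [ 0.20980441 -1.06710996  0.9002585 ]
```

View pics/s2z.png

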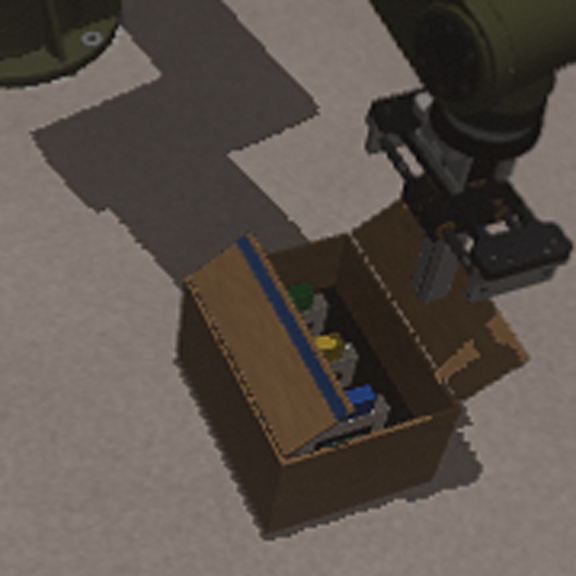

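Call:
carry_out:
  series:
    - {"delta_pos": [7,-42,0],"turn": [0,0,0],"hand": 0}
    - {"delta_pos": [14,-84,0],"turn": [0,0,0],"hand": 0}
    - {"delta_pos": [17,-104,0],"turn": [0,0,0],"hand": 0}
    - {"delta_pos": [20,-122,0],"turn": [0,0,0],"hand": 0}
    - {"delta_pos": [23,-140,0],"turn": [0,0,0],"hand": 0}
    - {"delta_pos": [27,-158,0],"turn": [0,0,0],"hand": 0}
    - {"delta_pos": [30,-175,0],"turn": [0,0,0],"hand": 0}
    - {"delta_pos": [30,-177,0],"turn": [0,0,0],"hand": 0}

```text
clock: 4.18
eef_pos: [587.0, 81.0, 127.5]
eef_rot: [-3.142, 0.0, 1.737]
wrist_force: [-0.1, 0.6, -0.3]
finger_gap: 0.5
```

Run:
```python
from h import *
s=read_state();print(s['eef_pos'],s['wrist_force'])
im,c=snap('wrist','w3.png');np.save('w3.npy',c,allow_pickle=True)
im,c=snap('scene','s3.png')
cv2.imwrite('pics/s3z.png',cv2.resize(cv2.imread('pics/s3.png')[100:280,260:440],None,fx=3.2,fy=3.2,interpolation=2))
```

```text
[587.01780715  81.04581115 127.49408742] [-0.13931452  0.58383561 -0.30396202]
```

View pics/s3z.png

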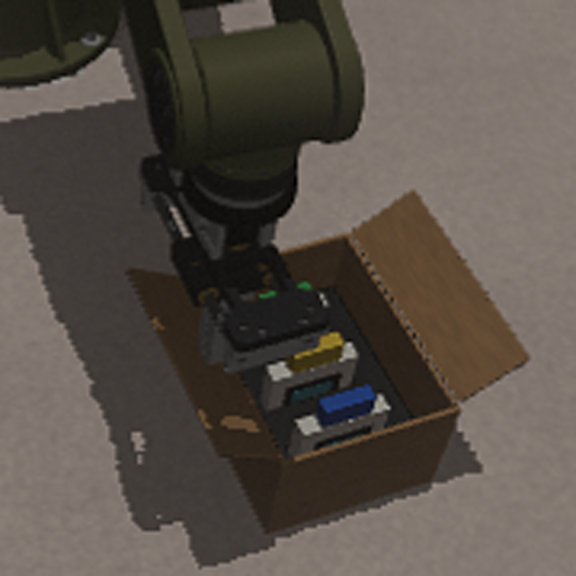

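View pics/w3.png

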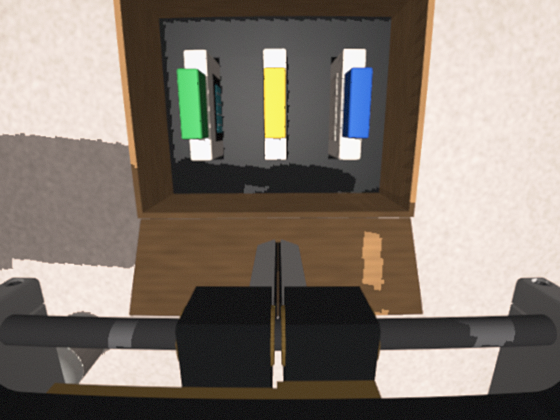

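Run:
```python
from h import *
from scipy.spatial.transform import Rotation as R
print((R.from_euler('y',-.785)*R.from_euler('z',-.168)).as_rotvec())
im=cv2.cvtColor(cv2.imread('pics/w3.png'),cv2.COLOR_BGR2RGB);c=np.load('w3.npy',allow_pickle=True).item()
hsv=cv2.cvtColor(im,cv2.COLOR_RGB2HSV)
m=cv2.inRange(hsv,(50,120,150),(75,255,255));ys,xs=np.where(m)
print(xs.min(),xs.max(),ys.min(),ys.max())
for n,lo,hi in(('g',(50,120,190),(75,255,255)),('y',(22,120,190),(35,255,255)),('b',(105,120,190),(125,255,255))):
    m=cv2.inRange(hsv,lo,hi);m[160:]=0
    n_,l,s,ce=cv2.connectedComponentsWithStats(m);k=1+s[1:,4].argmax();x,y,w,h=s[k,:4];print(n,s[k])
    P=onz(c,[(x,y),(x+w,y),(x,y+h),(x+w,y+h)],101);print(P.mean(0).round(1),np.linalg.norm(P[0]-P[1]).round(1),np.linalg.norm(P[0]-P[2]).round(1))
# rim corners z=105
print(onz(c,[(137,216),(414,216)],105))
ct=get_calibration('top');print('bottle cap',onz(ct,[(315,287)],115),'tipbox',onz(ct,[(424,285)],67))
```

```text
[ 0.06593674 -0.78311409 -0.15927505]
177 201 69 138
g [ 178   69   23   69 1291]
[516.4 162.7 101. ] 14.6 42.8
y [ 264   68   22   70 1449]
[570.9 171.8 101. ] 13.8 43.1
b [ 349   68   23   69 1356]
[625.3 181.4 101. ] 14.6 42.6
[[488.06441823  83.07279658 105.        ]
 [678.41502323 114.78462563 105.        ]]
bottle cap [[ 384.57296856 -112.2324072   115.        ]] tipbox [[ 390.93533189 -386.33815166   67.        ]]
```

Call:
carry_out:
  series:
    - {"delta_pos": [0,0,60],"turn": [0,0,0],"hand": 0}
    - {"delta_pos": [0,0,120],"turn": [0,0,0],"hand": 0}
    - {"delta_pos": [-57,-331,183],"turn": [0.066,-0.783,-0.154],"hand": 0}
    - {"delta_pos": [-57,-331,183],"turn": [0.066,-0.783,-0.154],"hand": 0}
    - {"delta_pos": [-57,-331,183],"turn": [0.066,-0.783,-0.154],"hand": 0}
    - {"delta_pos": [-57,-331,183],"turn": [0.066,-0.783,-0.154],"hand": 0}
    - {"delta_pos": [-57,-331,183],"turn": [0.066,-0.783,-0.154],"hand": 0}
    - {"delta_pos": [-57,-331,183],"turn": [0.066,-0.783,-0.154],"hand": 0}

```text
clock: 5.28
eef_pos: [528.6, -250.5, 311.0]
eef_rot: [2.355, 0.002, 1.574]
wrist_force: [1.4, 0.6, -0.4]
finger_gap: 0.5
```

Run:
```python
from h import *
s=read_state();print(s['eef_pos'],s['joints'].round(2))
im,c=snap('wrist','c1.png');np.save('c1.npy',c,allow_pickle=True);print(np.round(c['pose'],3))
```

```text
[ 528.58990456 -250.49951692  310.96706654] [-0.73 -0.02  1.82  0.69  0.83 -1.08]
[[ 7.06000e-01 -1.83000e-01  6.84000e-01  4.02154e+02]
 [ 3.00000e-03 -9.65000e-01 -2.61000e-01 -1.74599e+02]
 [ 7.08000e-01  1.86000e-01 -6.81000e-01  4.38281e+02]
 [ 0.00000e+00  0.00000e+00  0.00000e+00  1.00000e+00]]
```

View pics/c1.png

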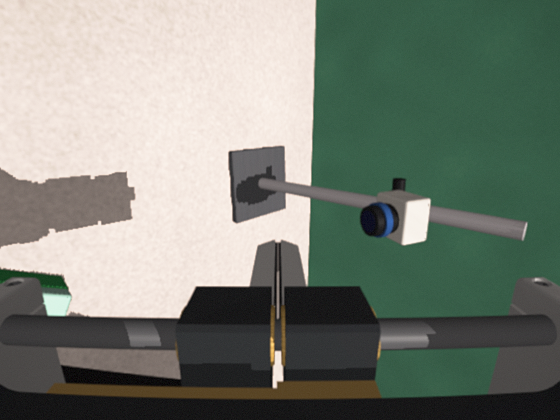

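Call:
carry_out:
  series:
    - {"delta_pos": [20,-100,-70],"turn": [0,-0.2,0],"hand": 0}
    - {"delta_pos": [20,-100,-70],"turn": [0,-0.2,0],"hand": 0}
    - {"delta_pos": [20,-100,-70],"turn": [0,-0.2,0],"hand": 0}
    - {"delta_pos": [20,-100,-70],"turn": [0,-0.2,0],"hand": 0}

```text
clock: 5.82
eef_pos: [549.6, -349.2, 238.6]
eef_rot: [2.159, 0.0, 1.574]
wrist_force: [0.2, 0.2, 0.2]
finger_gap: 0.5
```

Run:
```python
from h import *
s=read_state();print(s['eef_pos'],s['joints'].round(2))
im,c=snap('wrist','c2.png');np.save('c2.npy',c,allow_pickle=True);print(np.round(c['pose'],3))
a=cv2.imread('pics/c1.png')[160:260,350:450];
cv2.imwrite('pics/c1z.png',cv2.resize(a,None,fx=6,fy=6,interpolation=2))
```

```text
[ 549.56276764 -349.18758952  238.55949155] [-0.9   0.24  1.82  1.2   0.78 -1.69]
[[ 5.55000e-01 -2.15000e-01  8.04000e-01  4.00840e+02]
 [ 1.00000e-03 -9.66000e-01 -2.59000e-01 -2.73671e+02]
 [ 8.32000e-01  1.45000e-01 -5.35000e-01  3.38861e+02]
 [ 0.00000e+00  0.00000e+00  0.00000e+00  1.00000e+00]]
```

View pics/c2.png

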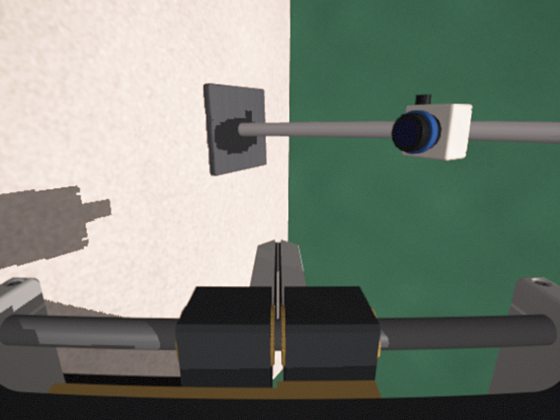

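View pics/c1z.png

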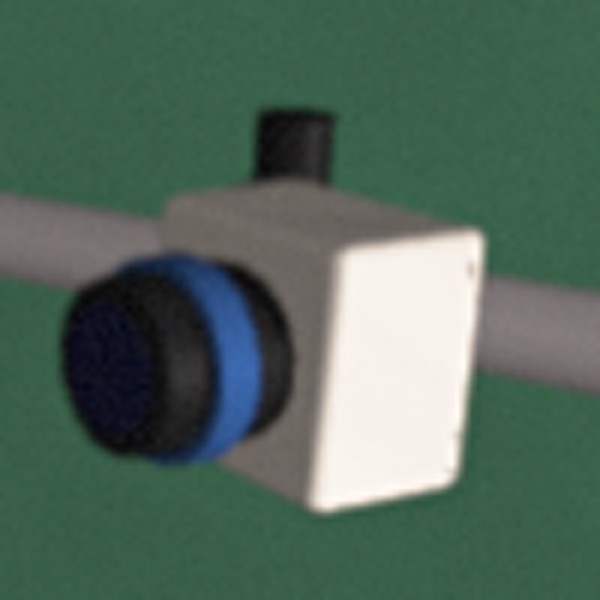

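Run:
```python
import cv2
a=cv2.imread('pics/c2.png')[80:180,380:480];
cv2.imwrite('pics/c2z.png',cv2.resize(a,None,fx=6,fy=6,interpolation=2))
```

```text
(no output)
```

View pics/c2z.png

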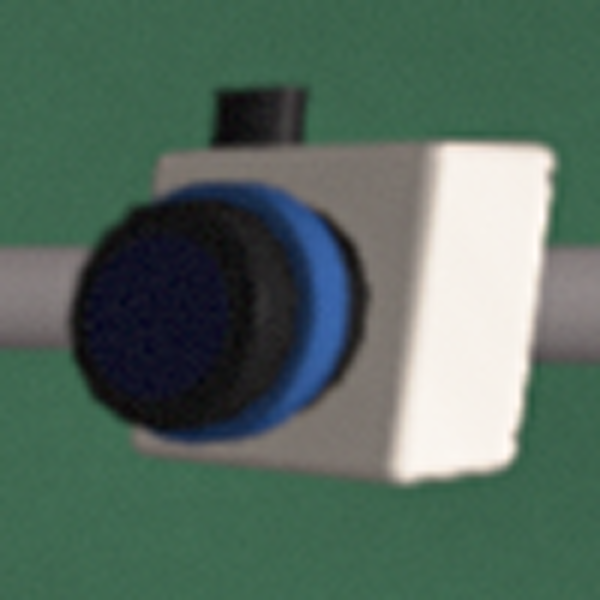

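```bash
cat > cam.py <<'E'
from h import *
c1=np.load('c1.npy',allow_pickle=True).item();c2=np.load('c2.npy',allow_pickle=True).item()
def T3(a,b):
    a=((a[0]+.5)/6-.5+350,(a[1]+.5)/6-.5+160);b=((b[0]+.5)/6-.5+380,(b[1]+.5)/6-.5+80)
    r=[ray(c1,[a]),ray(c2,[b])];return tri([(o,d[0]) for o,d in r])
def glass(fn,x0,y0):
    im=cv2.imread(fn)[y0:y0+100,x0:x0+100];z=cv2.GaussianBlur(cv2.resize(im,None,fx=6,fy=6,interpolation=2),(9,9),0).astype(int)
    m=((z[...,0]-z[...,2]>14)&(z[...,0]<60)).astype(np.uint8);m=cv2.morphologyEx(m,cv2.MORPH_OPEN,np.ones((15,15)));
    n,l,s,ce=cv2.connectedComponentsWithStats(m);k=1+s[1:,4].argmax();cn=max(cv2.findContours((l==k).astype(np.uint8),0,1)[0],key=cv2.contourArea);print(s[k],cv2.fitEllipse(cn));cv2.imwrite(fn.replace('.png','m.png'),m*255);return cv2.fitEllipse(cn)[0]
if __name__=='__main__':
    g1=glass('pics/c1.png',350,160);g2=glass('pics/c2.png',380,80)
    print('glass',T3(g1,g2)); print('glass man',T3((110,362),(155,315)))
    K=[((338,248),(435,145)),((318,510),(400,478)),((483,235),(550,150)),((460,485),(515,465)),((165,205),(160,155))]
    P=[]
    for a,b in K:
        x,e=T3(a,b);P.append(x);print(x.round(1),np.round(e,2))
    P=np.array(P);print('fy',P[0]-P[1],'ry',P[2]-P[3],'x+',P[2]-P[0],'x-',P[3]-P[1],'z',P[0]-P[4])
E
python3 cam.py
```

```text
[  73  308   72  122 6555] ((109.35682678222656, 365.4928283691406), (66.37570190429688, 122.22335052490234), 167.24867248535156)
[   91   239   136   155 16848] ((157.84957885742188, 316.14337158203125), (134.19314575195312, 157.97003173828125), 14.95673656463623)
glass (array([ 710.63088822, -274.52076166,  276.71534428]), [np.float64(0.20293667970994292), np.float64(0.20293667971005128)])
glass man (array([ 712.28221216, -274.34978755,  275.93116544]), [np.float64(0.2141566633831203), np.float64(0.21415666338312378)])
[ 727.  -248.6  311.3] [0.35 0.35]
[ 728.6 -298.9  312.4] [0.01 0.01]
[ 756.7 -247.9  326.1] [0.27 0.27]
[ 760.1 -298.2  327.2] [0.15 0.15]
[ 742.3 -248.6  268.8] [0.54 0.54]
fy [-1.59749254 50.34362699 -1.07696727] ry [-3.36252924 50.3237645  -1.06881891] x+ [29.694421    0.67888905 14.82209242] x- [31.45945769  0.69875154 14.81394406] z [-1.52689261e+01 -2.63032935e-02  4.24897890e+01]
```

Run:
```python
from cam import *
ya=.03;e=np.radians(25)
X=np.array([np.cos(e)*np.cos(ya),np.cos(e)*np.sin(ya),np.sin(e)]);Y=np.array([-np.sin(ya),np.cos(ya),0]);Z=np.cross(X,Y)
t=np.linspace(0,2*np.pi,60)
for n,c,x0,y0 in(('c1',c1,350,160),('c2',c2,380,80)):
    z=cv2.resize(cv2.imread(f'pics/{n}.png')[y0:y0+100,x0:x0+100],None,fx=6,fy=6,interpolation=2)
    for L,col in(((711.5,-274.4,276.3),(0,255,255)),((711.5,-274.4,279.4),(0,0,255))):
        p=np.array(L)+18*np.outer(np.cos(t),Y)+18*np.outer(np.sin(t),Z)
        uv=(proj(c,p)-[x0,y0]+.5)*6-.5
        cv2.polylines(z,[uv.round().astype(int)],True,col,1)
        cc=(proj(c,[L])-[x0,y0]+.5)*6-.5;cv2.circle(z,tuple(cc[0].astype(int)),3,col,-1)
    cv2.imwrite(f'pics/{n}o.png',z)
a=np.hstack([cv2.imread('pics/c1o.png')[150:550,0:400],cv2.imread('pics/c2o.png')[100:500,0:400]]);cv2.imwrite('pics/co.png',a)
```

```text
(no output)
```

View pics/co.png

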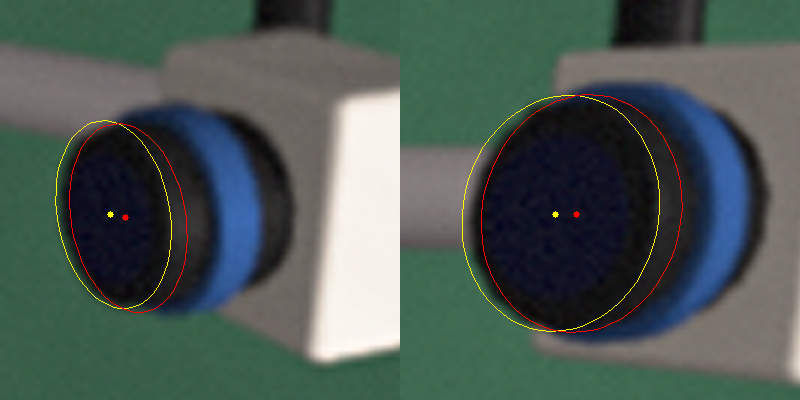

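Run:
```python
from h import *
from scipy.spatial.transform import Rotation as R
s=read_state();cur=R.from_euler('xyz',s['eef_rot']);tg=R.from_euler('xyz',[np.pi,0,1.5708+.168])
print((tg*cur.inv()).as_rotvec().round(4), np.array([517,162.6,200])-s['eef_pos'])
```

```text
[-0.0834  0.9813  0.1495] [-32.82930153 510.96697604 -39.98747075]
```

Call:
carry_out:
  series:
    - {"delta_pos": [-33,511,-34],"turn": [-0.0834,0.9813,0.1495],"hand": 0.36}
    - {"delta_pos": [-33,511,-34],"turn": [-0.0834,0.9813,0.1495],"hand": 0.36}
    - {"delta_pos": [-33,511,-34],"turn": [-0.0834,0.9813,0.1495],"hand": 0.36}
    - {"delta_pos": [-33,511,-34],"turn": [-0.0834,0.9813,0.1495],"hand": 0.36}
    - {"delta_pos": [-33,511,-34],"turn": [-0.0834,0.9813,0.1495],"hand": 0.36}
    - {"delta_pos": [-33,511,-34],"turn": [-0.0834,0.9813,0.1495],"hand": 0.36}
    - {"delta_pos": [-33,511,-34],"turn": [-0.0834,0.9813,0.1495],"hand": 0.36}
    - {"delta_pos": [-33,511,-34],"turn": [-0.0834,0.9813,0.1495],"hand": 0.36}

```text
clock: 6.88
eef_pos: [519.5, 118.7, 210.7]
eef_rot: [3.138, 0.002, 1.741]
wrist_force: [0.8, -0.2, 0.0]
finger_gap: 33.9
```

Call:
carry_out:
  series:
    - {"delta_pos": [-2,40,-8],"turn": [0,0,0],"hand": 0.36}
    - {"delta_pos": [-2,40,-8],"turn": [0,0,0],"hand": 0.36}
    - {"delta_pos": [-2,40,-8],"turn": [0,0,0],"hand": 0.36}

```text
clock: 7.25
eef_pos: [518.0, 155.7, 202.5]
eef_rot: [3.139, 0.001, 1.741]
wrist_force: [0.5, 0.4, -0.0]
finger_gap: 33.7
```

Run:
```python
from h import *
s=read_state();print(s['eef_pos'],s['eef_rot'],s['joints'].round(2))
im,c=snap('wrist','g1.png');np.save('g1.npy',c,allow_pickle=True)
im,c=snap('top','gt1.png')
s=read_state();print(s['eef_pos'],s['eef_rot'])
```

```text
[518.01927932 155.66180127 202.52747394] [3.13868917e+00 1.31424507e-03 1.74051147e+00] [ 0.22  0.28  1.55 -0.    1.31  0.06]
[518.28757764 154.87946263 202.26642113] [3.13909415e+00 1.12684825e-03 1.73893914e+00]
```

View pics/g1.png

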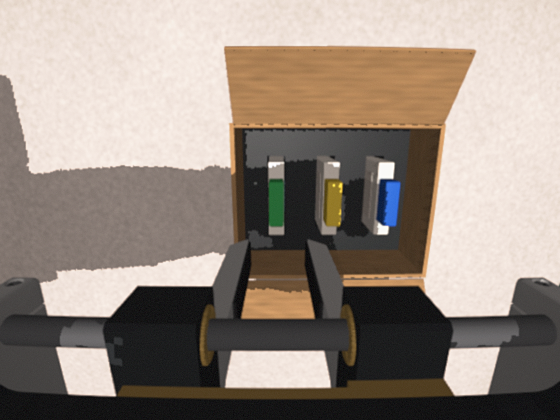

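Run:
```python
from h import *
im=cv2.cvtColor(cv2.imread('pics/g1.png'),cv2.COLOR_BGR2RGB);c=np.load('g1.npy',allow_pickle=True).item()
hsv=cv2.cvtColor(im,cv2.COLOR_RGB2HSV)
m=cv2.inRange(hsv,(50,100,40),(75,255,255));m[240:]=0;m[:160]=0;m[:,:250]=0
n_,l,s,ce=cv2.connectedComponentsWithStats(m);k=1+s[1:,4].argmax();x,y,w,h=s[k,:4];print(s[k])
P=onz(c,[(x,y),(x+w,y),(x,y+h),(x+w,y+h)],101);print(P.mean(0).round(1),np.linalg.norm(P[0]-P[1]).round(1),np.linalg.norm(P[0]-P[2]).round(1))
```

```text
[268 180  16  46 655]
[516.2 163.5 101. ] 14.9 44.8
```

Call:
carry_out:
  series:
    - {"delta_pos": [-1.5,8,0],"turn": [0,0,0],"hand": 0.36}
    - {"delta_pos": [-1.5,8,-45],"turn": [0,0,0],"hand": 0.36}
    - {"delta_pos": [-1.5,8,-85],"turn": [0,0,0],"hand": 0.36}
    - {"delta_pos": [-1.5,8,-110],"turn": [0,0,0],"hand": 0.36}
    - {"delta_pos": [-1.5,8,-131],"turn": [0,0,0],"hand": 0.36}
    - {"delta_pos": [-1.5,8,-131],"turn": [0,0,0],"hand": 0.36}
    - {"delta_pos": [-1.5,8,-131],"turn": [0,0,0],"hand": 0.36}

```text
clock: 8.22
eef_pos: [517.1, 163.6, 71.5]
eef_rot: [3.139, 0.001, 1.74]
wrist_force: [-0.6, -0.0, -0.6]
finger_gap: 33.8
```

Call:
carry_out:
  series:
    - {"delta_pos": [0,0,0],"turn": [0,0,0],"hand": 0}
    - {"delta_pos": [0,0,0],"turn": [0,0,0],"hand": 0}
    - {"delta_pos": [0,0,0],"turn": [0,0,0],"hand": 0}
    - {"delta_pos": [0,0,0],"turn": [0,0,0],"hand": 0}
  squeeze: 30

```text
clock: 8.72
eef_pos: [517.0, 163.7, 71.0]
eef_rot: [3.14, 0.001, 1.74]
wrist_force: [-0.7, -0.6, 6.6]
finger_gap: 15.8
```

Call:
carry_out:
  series:
    - {"delta_pos": [0,0,10],"turn": [0,0,0],"hand": 0}
    - {"delta_pos": [0,0,25],"turn": [0,0,0],"hand": 0}
    - {"delta_pos": [0,0,45],"turn": [0,0,0],"hand": 0}
    - {"delta_pos": [0,0,65],"turn": [0,0,0],"hand": 0}
    - {"delta_pos": [0,0,90],"turn": [0,0,0],"hand": 0}
    - {"delta_pos": [0,0,120],"turn": [0,0,0],"hand": 0}
    - {"delta_pos": [0,0,150],"turn": [0,0,0],"hand": 0}
    - {"delta_pos": [0,0,170],"turn": [0,0,0],"hand": 0}

```text
clock: 9.72
eef_pos: [516.7, 163.6, 243.0]
eef_rot: [3.138, 0.001, 1.74]
wrist_force: [0.6, -0.2, -1.2]
finger_gap: 15.4
```

Run:
```python
from h import *
s=read_state();print(s['eef_pos'],s['eef_rot'],s['wrist_force'],s['finger_gap'])
im,c=snap('wrist','l1.png');np.save('l1.npy',c,allow_pickle=True)
im,c=snap('scene','l1s.png')
cv2.imwrite('pics/l1z.png',cv2.resize(cv2.imread('pics/l1s.png')[60:280,240:440],None,fx=2.7,fy=2.7,interpolation=2))
```

```text
[516.71865954 163.635638   242.95610926] [3.13840439e+00 6.44779165e-04 1.73996467e+00] [ 0.64202575 -0.15102287 -1.24068446] 15.40907054563478
```

View pics/l1.png

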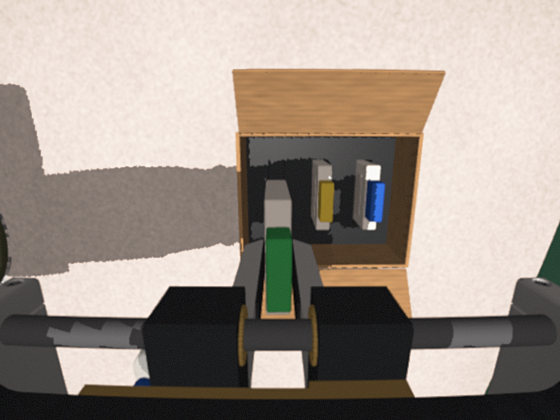

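View pics/l1z.png

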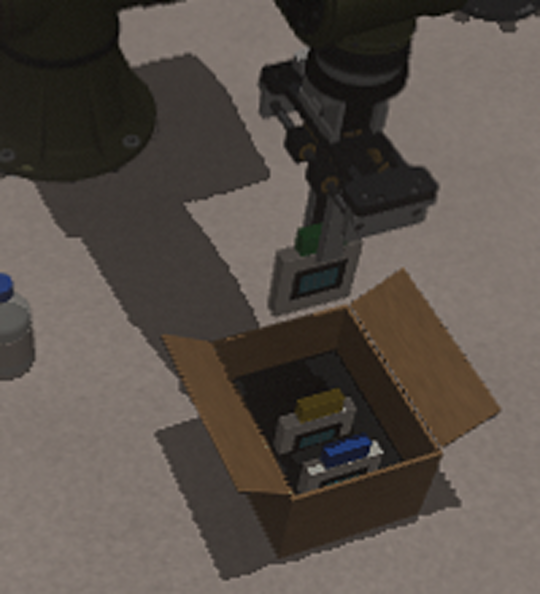

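Run:
```python
from h import *
c=np.load('l1.npy',allow_pickle=True).item();tcp=np.array([516.7,163.6,243.0])
x=np.array([.986,.167,0]);y=np.array([-.167,.986,0])
z=cv2.resize(cv2.imread('pics/l1.png')[170:330,220:340],None,fx=5,fy=5,interpolation=2)[:, :];cv2.imwrite('pics/l1g.png',cv2.resize(z,(450,600)))
for n,uv,h in(('grip',[(266,228),(291,228),(268,312),(292,312)],273),('plate top far',[(266,181),(288,181)],251)):
    P=onz(c,uv,h)-tcp;print(n,(P@x).round(1),(P@y).round(1))
```

```text
grip [-5.4  7.5 -4.8  8.7] [ 26.8  26.8 -22.8 -22.8]
plate top far [-5.9  6.6] [47.7 47.7]
```

View pics/l1g.png

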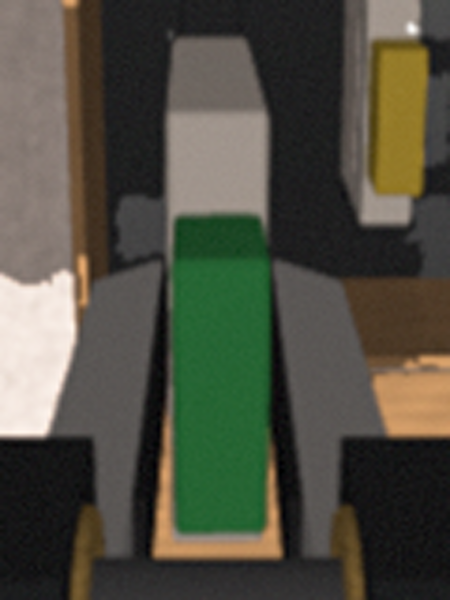

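Run:
```python
from h import *
c=np.load('l1.npy',allow_pickle=True).item();tcp=np.array([516.7,163.6,243.0])
x=np.array([.986,.167,0]);y=np.array([-.167,.986,0])
for n,uv,h in(('grip',[(266.7,238.8),(291.5,238.8),(267,312),(291,312)],273),('grip low far',[(266.7,227.3),(290,227.3)],251),('plate top far',[(264.8,199.3),(291.5,199.3)],251),('plate bot far',[(266,180),(286,180)],178)):
    P=onz(c,uv,h)-tcp;print(n,(P@x).round(1),(P@y).round(1))
```

```text
grip [-5.1  7.9 -5.3  8.1] [ 20.9  20.9 -22.8 -22.8]
grip low far [-5.8  8. ] [20.1 20. ]
plate top far [-6.7  8.7] [37. 37.]
plate bot far [-8.4  7.8] [36.5 36.4]
```

Run:
```python
import numpy as np
from scipy.spatial.transform import Rotation as R
F=R.from_euler('z',.03)*R.from_euler('y',-np.radians(25))
G=R.from_euler('z',.169)
print((F*G.inv()).as_rotvec().round(4), 'target tool eul',(F*R.from_euler('z',np.pi/2)*R.from_euler('x',np.pi)).as_euler('xyz').round(4))
```

```text
[ 0.0434 -0.4345 -0.1368] target tool eul [ 2.7053 -0.      1.6008]
```

Call:
carry_out:
  series:
    - {"delta_pos": [0,0,20],"turn": [0,0,0],"hand": 0}
    - {"delta_pos": [0,-15,40],"turn": [0,0,0],"hand": 0}
    - {"delta_pos": [2,-50,47],"turn": [0,0,0],"hand": 0}
    - {"delta_pos": [4,-90,47],"turn": [0,0,0],"hand": 0}
    - {"delta_pos": [6,-135,47],"turn": [0,0,0],"hand": 0}
    - {"delta_pos": [8,-180,47],"turn": [0,0,0],"hand": 0}
    - {"delta_pos": [10,-225,47],"turn": [0,0,0],"hand": 0}
    - {"delta_pos": [12,-255,47],"turn": [0,0,0],"hand": 0}

```text
clock: 10.82
eef_pos: [528.2, -93.2, 286.8]
eef_rot: [3.141, 0.0, 1.739]
wrist_force: [0.8, 1.6, 0.0]
finger_gap: 15.5
```

Call:
carry_out:
  series:
    - {"delta_pos": [2,-30,0],"turn": [0.0054,-0.0543,-0.0171],"hand": 0}
    - {"delta_pos": [5,-65,0],"turn": [0.0136,-0.136,-0.0428],"hand": 0}
    - {"delta_pos": [8,-100,-5],"turn": [0.0225,-0.225,-0.071],"hand": 0}
    - {"delta_pos": [11,-135,-15],"turn": [0.0315,-0.315,-0.099],"hand": 0}
    - {"delta_pos": [15,-165,-28],"turn": [0.0395,-0.395,-0.1244],"hand": 0}
    - {"delta_pos": [18,-180,-42],"turn": [0.0434,-0.4345,-0.1368],"hand": 0}
    - {"delta_pos": [20,-185,-52],"turn": [0.0434,-0.4345,-0.1368],"hand": 0}
    - {"delta_pos": [20,-186,-56],"turn": [0.0434,-0.4345,-0.1368],"hand": 0}

```text
clock: 11.82
eef_pos: [548.6, -277.1, 230.7]
eef_rot: [2.706, 0.0, 1.601]
wrist_force: [-0.2, 0.3, -0.7]
finger_gap: 15.5
```

Call:
carry_out:
  series:
    - {"delta_pos": [0,0,0],"turn": [0,0,0],"hand": 0}
    - {"delta_pos": [0,0,0],"turn": [0,0,0],"hand": 0}
    - {"delta_pos": [0,0,0],"turn": [0,0,0],"hand": 0}

```text
clock: 12.2
eef_pos: [548.8, -277.2, 231.9]
eef_rot: [2.704, 0.001, 1.601]
wrist_force: [0.3, 1.0, -0.1]
finger_gap: 15.5
```

Run:
```python
from h import *
s=read_state();print(s['eef_pos'],s['eef_rot'],s['wrist_force'],s['finger_gap'],s['joints'].round(2))
im,c=snap('wrist','f1.png');np.save('f1.npy',c,allow_pickle=True)
im,c=snap('scene','f1s.png');im,c=snap('top','f1t.png')
cv2.imwrite('pics/f1sz.png',cv2.resize(cv2.imread('pics/f1s.png')[130:330,100:300],None,fx=3,fy=3,interpolation=2))
cv2.imwrite('pics/f1tz.png',cv2.resize(cv2.imread('pics/f1t.png')[70:240,320:490],None,fx=3.5,fy=3.5,interpolation=2))
```

```text
[ 548.84877476 -277.15218104  231.93721838] [2.70372382e+00 1.13038435e-03 1.60102464e+00] [ 0.31373818  0.98492739 -0.08465099] 15.544492362152363 [-0.64  0.23  1.61  0.32  0.98 -0.81]
```

View pics/f1sz.png

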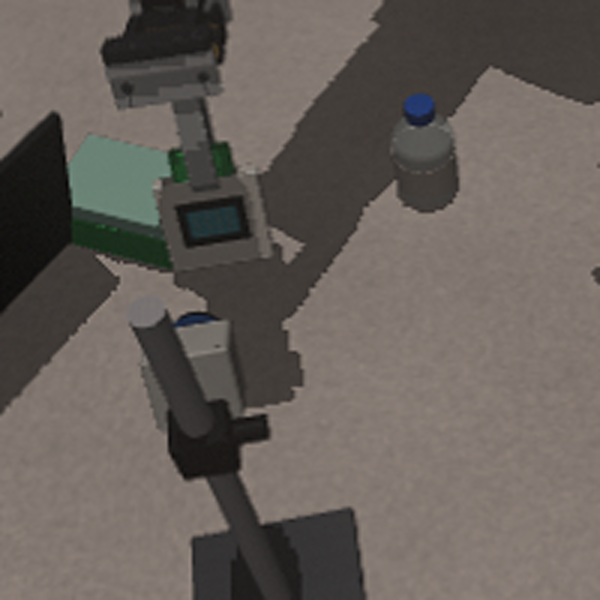

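View pics/f1.png

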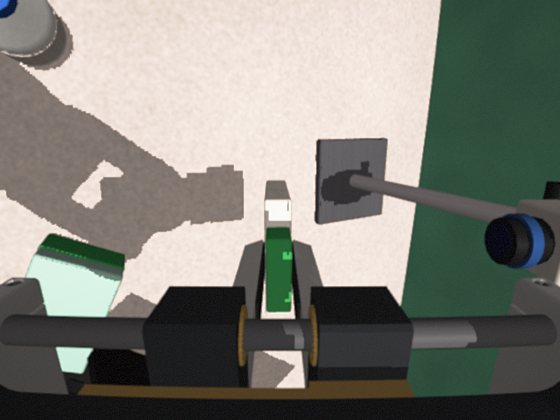

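View pics/f1tz.png

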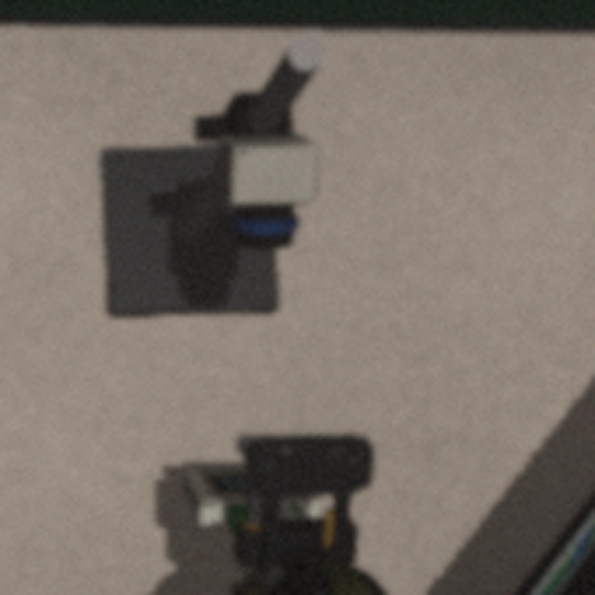

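Run:
```python
from cam import *
c3=np.load('f1.npy',allow_pickle=True).item();cs=get_calibration('scene')
z=cv2.resize(cv2.imread('pics/f1.png')[190:290,460:560],None,fx=6,fy=6,interpolation=2)
ya=.03;e=np.radians(25)
def axes(ya):
    X=np.array([np.cos(e)*np.cos(ya),np.cos(e)*np.sin(ya),np.sin(e)]);Y=np.array([-np.sin(ya),np.cos(ya),0]);return X,Y,np.cross(X,Y)
X,Y,Z=axes(.03);t=np.linspace(0,6.283,60);L=np.array([711.8,-274.4,278]);
zz=z.copy()
for dx,col in ((0,(0,255,255)),(10,(255,0,255))):
    p=L+dx*X+18*np.outer(np.cos(t),Y)+18*np.outer(np.sin(t),Z)
    cv2.polylines(zz,[((proj(c3,p)-[460,190]+.5)*6-.5).round().astype(int)],True,col,1)
cv2.imwrite('pics/f1o.png',zz)
tcp=np.array([548.85,-277.15,231.94]);w=tcp+8*X-.8*Y-27*Z
print('window',w,'focus',L-160*X, 'cam coords of window',((w-L)@np.array([X,Y,Z]).T).round(1))
print('scene pred',proj(cs,[w]),'meas',((np.array([214.5,221])+.5)/3-.5+[100,130]))
# window frame corners predicted
fr=[w+a*25*Y+b*18*Z for a,b in((-1,1),(1,1),(1,-1),(-1,-1))]
print(((proj(cs,fr)-[100,130]+.5)*3-.5).round(0).tolist())
```

```text
window [ 567.52675487 -277.38988934  210.85063584] focus [ 566.85600334 -278.74962487  210.38107812] cam coords of window [-1.592e+02  1.300e+00  1.000e-01]
scene pred [[170.66947529 202.68974766]] meas [171.16666667 203.33333333]
[[174.0, 203.0], [242.0, 192.0], [251.0, 235.0], [184.0, 245.0]]
```

View pics/f1o.png

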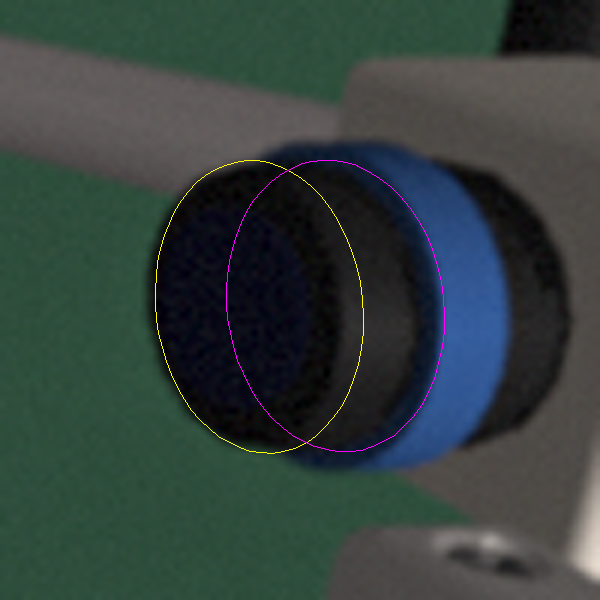

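Run:
```python
import cv2,numpy as np
o=[]
for n,x0,y0 in(('c1',350,160),('c2',380,80),('f1',460,190)):
    z=cv2.resize(cv2.imread(f'pics/{n}.png')[y0:y0+100,x0:x0+100],None,fx=6,fy=6,interpolation=cv2.INTER_CUBIC)
    z=cv2.bilateralFilter(cv2.GaussianBlur(z,(9,9),0),9,30,9)
    z=np.clip(z.astype(float)*3.5,0,255).astype(np.uint8)
    z={'c1':z[200:500,20:320],'c2':z[150:450,50:350],'f1':z[120:500,130:510]}[n]
    o.append(cv2.resize(z,(390,390) if n!='f1' else (390,390)))
cv2.imwrite('pics/e12.png',np.hstack(o[:2]));cv2.imwrite('pics/e3.png',cv2.resize(o[2],(570,570)))
```

```text
(no output)
```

View pics/e12.png

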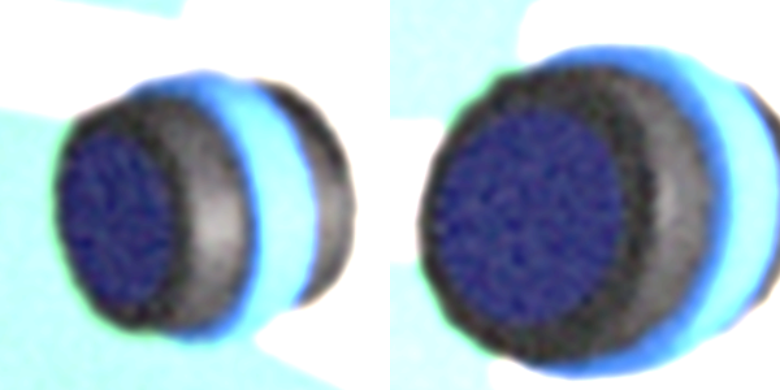

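View pics/e3.png

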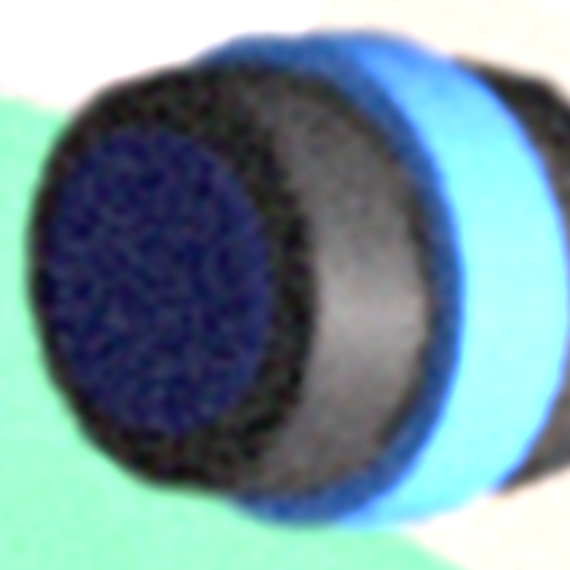

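Run:
```python
from cam import *
c3=np.load('f1.npy',allow_pickle=True).item()
def U(p,x0,y0): return ((p[0]+.5)/6-.5+x0,(p[1]+.5)/6-.5+y0)
for n,a in(('rim',((113.8,368.5),(162.3,313.8),(244.7,304.7))),('glass',((108.5,366),(157.7,316),(234,306.7)))):
    r=[]
    for c,p,o in zip((c1,c2,c3),a,((350,160),(380,80),(460,190))):
        q=ray(c,[U(p,*o)]);r.append((q[0],q[1][0]))
    print(n,tri(r),tri(r[::2])[0],tri(r[1:])[0])
```

```text
rim (array([ 710.50655701, -274.40186185,  277.65903735]), [np.float64(0.317490447918047), np.float64(0.17259022134485758), np.float64(0.27687878576701613)]) [ 696.353949   -270.05675664  284.8842814 ] [ 711.30772489 -274.35371169  277.41649333]
glass (array([ 710.05513459, -274.55142152,  276.85766607]), [np.float64(0.2698873574386117), np.float64(0.12912620459778834), np.float64(0.14547069710113367)]) [ 711.69131585 -275.01917271  275.97342155] [ 709.92916841 -274.6424699   276.98081696]
```

Call:
carry_out:
  series:
    - {"delta_pos": [-1.8,-1.3,-0.8],"turn": [0,0,0],"hand": 0}
    - {"delta_pos": [-1.8,-1.3,-0.8],"turn": [0,0,0],"hand": 0}
    - {"delta_pos": [-1.8,-1.3,-0.8],"turn": [0,0,0],"hand": 0}
    - {"delta_pos": [-1.8,-1.3,-0.8],"turn": [0,0,0],"hand": 0}

```text
clock: 12.85
eef_pos: [546.8, -278.7, 230.7]
eef_rot: [2.704, 0.001, 1.601]
wrist_force: [-0.6, -0.2, -1.4]
finger_gap: 15.7
```

Run:
```python
from h import *
s=read_state();print(s['eef_pos'],s['eef_rot'],s['wrist_force'],s['finger_gap'],np.abs(s['qd']).max())
im,c=snap('wrist','f2.png')
from scipy.spatial.transform import Rotation as R
T=R.from_euler('xyz',s['eef_rot']).as_matrix();X,Y,Z=T[:,1],T[:,0],-T[:,2];print(X,Y,Z)
z=cv2.resize(cv2.imread('pics/f2.png')[170:320,240:320],None,fx=7,fy=7,interpolation=2)[:, :]
z0=z.copy()
for zc,xx,yy,col in((6-71,8,38,(0,0,255)),(79-71,8,38,(0,255,255)),(30,7,22,(255,0,255))):
    P=[s['eef_pos']+a*X+(b-.8)*Y+zc*Z for a,b in((-xx,yy),(xx,yy),(xx,-yy),(-xx,-yy))]
    cv2.polylines(z,[((proj(c,P)-[240,170]+.5)*7-.5).round().astype(int)],True,col,1)
a=np.hstack([z0,z])[:600];cv2.imwrite('pics/f2o.png',cv2.resize(a,(800,int(800*a.shape[0]/a.shape[1])))[:600])
```

```text
[ 546.84387004 -278.71438668  230.66947459] [2.70418380e+00 6.89597084e-04 1.60051125e+00] [-0.61499129 -0.22072083 -1.40150476] 15.651505144746961 0.0017321887534654627
[0.90544373 0.02720535 0.42359359] [-2.97105437e-02  9.99558306e-01 -6.89597029e-04] [-0.42342525 -0.0119608   0.90585208]
```

View pics/f2o.png

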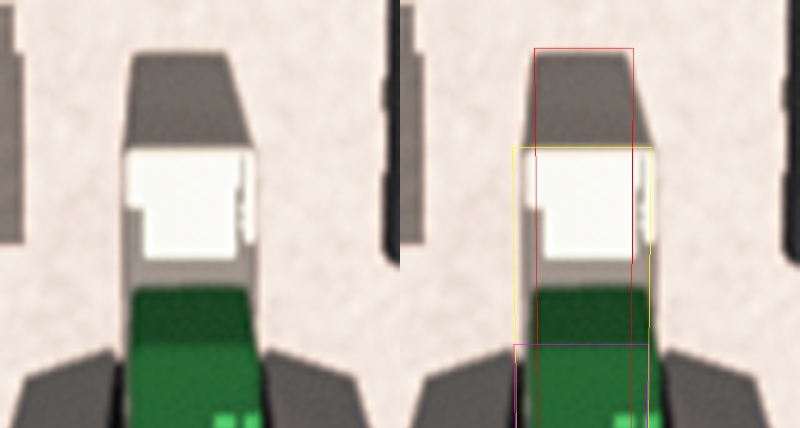

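Run:
```python
from h import *
from scipy.spatial.transform import Rotation as R
z=cv2.imread('pics/w3.png')[230:340,240:320]
cv2.imwrite('pics/fz.png',cv2.resize(z,None,fx=5.4,fy=5.4,interpolation=2))
c=np.load('w3.npy',allow_pickle=True).item();p=np.array([587.02,81.05,127.5]);T=R.from_euler('xyz',[-3.142,0,1.737]).as_matrix()
for d in(0,20,40,60): print(d,((proj(c,[p-d*T[:,2]])-[240,230]+.5)*5.4-.5).round(1))
```

```text
0 [[199.3 128.7]]
20 [[198.7 202.6]]
40 [[197.9 294.7]]
60 [[196.9 412.5]]
```

View pics/fz.png

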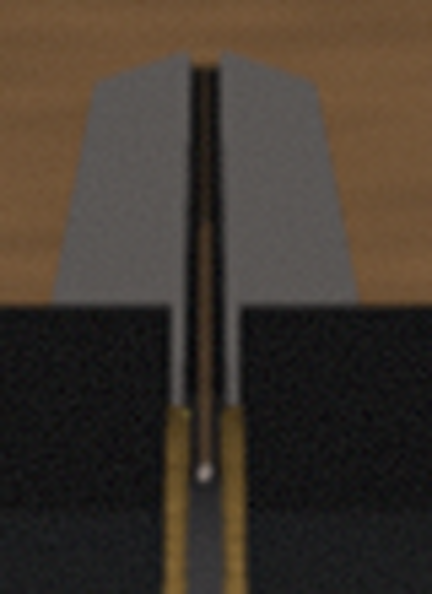

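Call:
carry_out:
  series:
    - {"delta_pos": [0,0,0],"turn": [0.0005,-0.016,0],"hand": 0}
    - {"delta_pos": [0,0,0],"turn": [0.0005,-0.016,0],"hand": 0}
    - {"delta_pos": [0,0,0],"turn": [0.0005,-0.016,0],"hand": 0}
    - {"delta_pos": [0,0,0],"turn": [0.0005,-0.016,0],"hand": 0}
    - {"delta_pos": [0,0,0],"turn": [0.0005,-0.016,0],"hand": 0}
    - {"delta_pos": [0,0,0],"turn": [0.0005,-0.016,0],"hand": 0}
    - {"delta_pos": [0,0,0],"turn": [0.0005,-0.016,0],"hand": 0}
    - {"delta_pos": [0,0,0],"turn": [0.0005,-0.016,0],"hand": 0}

```text
clock: 13.9
eef_pos: [546.8, -278.7, 230.6]
eef_rot: [2.688, 0.001, 1.6]
wrist_force: [0.5, -0.3, -0.9]
finger_gap: 15.7
```

Run:
```python
from h import *
s=read_state();print(s['eef_pos'],s['eef_rot'],s['wrist_force'],s['finger_gap'],np.abs(s['qd']).max())
im,c=snap('scene','e1.png');snap('wrist','e1w.png')
a=cv2.imread('pics/f2.png')[170:320,240:320].astype(int)-cv2.imread('pics/e1w.png')[170:320,240:320];print(np.abs(a[:,10:70]).mean())
```

```text
[ 546.8363564  -278.7314622   230.64647552] [2.68816058e+00 6.50123978e-04 1.60048967e+00] [ 0.53901938 -0.28642874 -0.9451933 ] 15.668420946813463 0.00272628401168087
2.9545185185185185
```

View pics/e1.png

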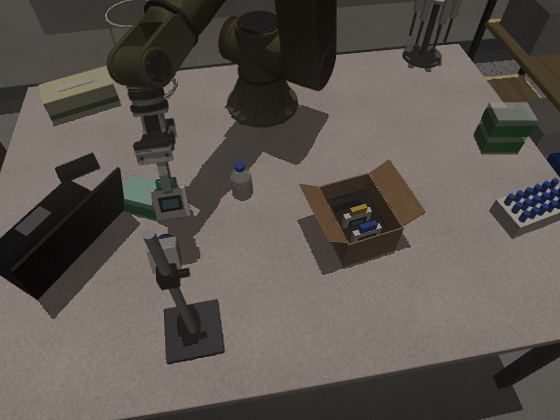

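```bash
python3 -c "
from cell import sign_off
print(sign_off())"
```

```text
the job is handed in; nothing more can be done
None
```

I folded both flaps well back past upright, lifted out the green-grip cartridge, and handed in at about 14 s while still holding it in front of the inspection camera.

**Flaps:** both were left near 2.4 rad, worked out from how far the finger pushed them. The last scene picture shows both lying back.

**Position:** measured against the lens, which I found from three wrist views, the window came out at about −160.3 mm along the camera's axis. It was 0.3 mm off sideways and 0.1 mm off vertically.

**Check on position:** the scene camera's view of the window, taken before a 2.4 mm final shift, agreed with the prediction to within about 1 px (2 mm). The lens position itself is good to about 1–2 mm.

**Bystanders:** in the last picture the other two cartridges are in their slots. The bottle, tip box and camera look unmoved.

**Stillness:** joint speed at hand-in was under 0.003 rad/s, and wrist force was about 1 N.

**Checks that disagreed or are less certain:**
- **Grip:** the fingers closed to 15.7 mm, so they hold the 16 mm plate's top edge rather than the 14 mm grip block.
- **Tilt:** the wrist pictures suggested the cartridge leaned about 1.3° in the jaws. I turned the tool 0.016 rad to compensate but did not measure the lean again.
- **Camera yaw:** separate cues gave between −0.01 and 0.07 rad. I used 0.03 rad, so squareness is good to about 1°.

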